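# Set up a gel caster

## Task

Set up the gel caster for pouring: lay the gel tray flat on the caster's bed between its two end walls, and swing the cam lever fully round so that the sliding gate clamps the tray. Stand the comb that fits the tray (the narrow one) upright across the tray, its shoulders fully down in the tray's pair of slots; leave the wide comb in the holder and the timer, pipette and marker where they are.

Things in the scene. Friction and masses are not known exactly. Their poses are not given: they have to be found in the camera images.
- caster: grey gel caster fixed to the bench, 96 mm (its x) by 174 mm (its y), base 9 mm high; origin on the bench under the centre of its white bed. Fixed end wall at -y, inner face y = -50.6 mm; sliding gate at +y; both 80 mm wide, tops z = 36 mm. Ribs along y at x = +-35 to 40 mm, tops z = 16 mm, guide the tray's sides with 2 mm clearance each. Black cam lever beyond the gate
- bed (a point): centre of the bed's top surface, 10 mm above the bench; axes as the caster; the clamped tray's origin comes to this point
- cam_lever (a joint): angle of the cam lever about its upright pivot, rad: 0 = open, arm along the caster's +y, away from the bed; 1.45 = fully shut (end stop), arm towards the caster's -x. Grows counter-clockwise seen from above. It drives the gate 12 mm and stays where it is left (about 1 N at the post)
- lever_hinge (a point): point on the lever's upright pivot axis, at the height of lever_post; axes as the caster
- lever_post (a point): centre of the grip height of the lever's upright round finger post, 14 mm diameter, 58 mm from the pivot axis; the point is 42 mm above the bench; the post is free from z = 22 mm to its top at 52 mm
- tray: clear gel tray, loose, 66 mm wide (its x), 100 mm long (its y), 26 mm high, ends open; origin at the centre of its underside. Floor 4 mm thick; side walls 4 mm thick at x = +-29 to 33 mm. Goes into the caster either way round. One pair of comb slots, open at the top, through the side walls at y = +24 mm: 5.5 mm wide along y, 14 mm deep, mouths rounded to 11.5 mm
- tray_slot (a point): midway between the tray's two slots, at the height of their bottoms (12 mm above the tray's underside); axes as the tray
- comb: narrow black comb that fits the tray, loose, standing teeth down in the holder; origin midway along its tooth tips, z up, x through its thickness. 6 teeth; blade 4 mm thick, 54 mm long (y); shoulders 72 mm over all, undersides 6 mm above the tooth tips, tops at 20 mm; grip bar above them 10 mm thick, 44 mm long, z = 28 to 60 mm
- comb_shoulder (a point): middle of the narrow comb at the height of its shoulders' undersides (6 mm above the tooth tips); axes as the comb
- comb_grip (a point): middle of the narrow comb's grip bar, a good grasp point, 46 mm above the tooth tips
- wide_comb: wide black comb for a larger tray, 112 mm over its shoulders, grip bar 60 mm long, 11 teeth, otherwise like the narrow one; stays in the holder. Origin at the middle of its tooth tips
- comb_holder: grey comb holder fixed to the bench: base 114 mm (x) by 74 mm (y), 4 mm thick, with two cradles 20 mm high and 40 mm long, each with a groove along y, 6.5 mm wide, at x = -36 and +36 mm; groove floor at z = 4 mm. One comb stands in each, either way. Origin at the centre of its underside
- timer: white bench timer, 68x64x22 mm, origin at the centre of its underside
- micropipette: white pipette with a blue button lying on the bench, 38x244x28 mm, long along its y, origin at its underside
- marker_black: marker pen lying on the bench, 17x135x16 mm, long along its y, origin at its underside
- gate (a joint): travel of the sliding gate towards the bed, m, driven only by the cam lever: 0 = open, inner face at caster y = +62.6 mm; 0.012 = shut, inner face at y = +50.6 mm

How it is judged:
By the outcome, as a careful person would: the job done as asked, in the order asked, and still so for the second after the job is handed in, with the robot touching nothing.
It also fails if it takes over 59 s, if anything falls off the work surface, if the arm or the gripper's body presses on something with over 40 N, if the wrist force passes 120 N, or if a joint passes its speed limit or range.

## Robot

A 6-joint arm with a two-finger parallel gripper is mounted at the origin on a cart in front of the work surface, level with it; the furniture and walls round the work are solid. World frame = base frame: x ahead of the robot, y to its left, z up, the work surface at z = 0. Lengths are in mm, angles in rad, forces in N, time in s.
With the tool pointing down it reaches from about 275 to 1000 mm from the base axis. Payload 8.4 kg.
Tool frame: the origin (TCP) lies at the centre of the arm's flange, where the gripper is bolted on; the fingertips stand 173 mm ahead of it and the grasp point (between the pads) lies 155 mm ahead of it; z points along the fingers, y is the direction in which the jaws open and shut (so a half turn about z gives the same grasp; the last joint's range is limited). The gripper opens to 85 mm and grips with 20 to 120 N. Pads are 22 mm wide; open, the fingers measure 114 mm over their backs; the gripper's body (76 mm by 85 mm) begins 54 mm behind the grasp point. The pads swing forward as they close: fully open they stand 13 mm farther back than shut.
Start: joints at [-1.308, 0.353, 1.633, -0, 1.155, -0.002], TCP at [163.571, -603.22, 404.681] pointing down, gripper open.
Joint ranges: [-2.63, 2.63], [-0.92, 2.1], [0.06, 2.66], [-1.3, 4.44], [0, 2.69], [-3.02, 3.02]. Speed limits (rad/s): [2.22, 2.22, 2.79, 3.14, 3.14, 3.14].

## Interface

Orientations are given as [roll, pitch, yaw] about the fixed x, y, z axes, in that order (R = Rz(yaw) Ry(pitch) Rx(roll)).
In Python, from rig import sense, grab_frame, camera_model, sign_off gives the robot as it stands. The module is installed in compiled form; this text tells all that it offers.
- The arm moves only by the tool step_arm, never from a script. Its argument "commands" is a list of rows, each a list of 3 entries, a list of its own where there are three numbers: the shift along the tool's x, y, z in mm, then the turn about the tool's z in rad, then the opening, from 0 (shut) to 1 (fully open). A call has 1 to 20 rows; each row shifts and turns the pose as measured when the row begins, along the tool's axes as they then stand; what a row does not reach is not made up. A row lasts 1/8 s, in which the tool goes at most 62.5 mm and 10.7 degrees, less where a joint would pass 70% of its speed; a pose out of reach is approached as far as the arm can. A call with a gripper value outside its range is refused whole. The fingers move at their own pace and stop on an object; "force" is the grip in N (left out, the last holds). Time passes only in rows, so rows that do not move let the fingers close. It gives the time, the measured TCP pose, the force and the opening at its end, in the units of the state.
- sense(): the state, without advancing time (a new reading comes with each control period).
- grab_frame(name): name is "side" or "top"; returns the picture (480x640x3 uint8, blue, green, red); there is no depth.
- camera_model(name): a dict with "fx", "fy", "cx", "cy" (pixels), "R" (3x3) and "t" (3): a world point X has camera coordinates R X + t. Camera axes: x right, y down, z forward; pixel columns grow to the right and rows downward; lengths in mm; the calibration is good to about 2 mm. A picture is of the moment at which its call begins. camera_model takes no time and is no camera call.
- sign_off(): hands the job in, once; it reports no verdict.
The state is a dict: "clock": time; "qpos": joint angles; "qvel": joint speeds; "joint_efforts": joint torques, N m; "eef_pos": TCP position; "tcp_rot": TCP orientation; "contact_force": force on the tool from outside, world axes, zero at the start; "wrist_torque": the same for the moment, N m; "opening": opening from 0.0 (shut) to 1.0 (fully open).
Only numpy, scipy, OpenCV 4.12 (cv2) and the standard library are available. Lean on these libraries where they do the work, as an engineer would, in place of code of your own. Each camera call takes 0.05 s, during which the arm holds its last target. There are 200 camera calls.

## Working session

There is one attempt and no reset: what is moved stays moved. The work goes in short steps, Python scripts to look and compute and a tool call to move; the robot and the scene stay as the last step left them, time stands still between calls to the robot, and variables do not carry over. Pictures are saved under pics/ and viewed, about 8 in all and at most 12, crops included, and the job is handed in when it is done.

Besides the shell and the picture viewer there is one more tool, called after ">>>" by a JSON object that holds its "api" and its "payload", one argument or row to a line. step_arm: Moves the arm, as the interface text tells. Its arguments: {"type":"object","properties":{"commands":{"type":"array","items":{"type":"array"}},"force":{"type":"number"}},"required":["commands"]}

```bash
mkdir -p pics; python3 - <<'E'
from rig import *
import cv2,numpy as np
print(sense())
for n in("top","side"):
    cv2.imwrite(f"pics/{n}0.png",grab_frame(n)); m=camera_model(n); R=np.array(m["R"]);print(n,m["fx"],m["cx"],m["cy"],R.round(3).tolist(),(-R.T@np.array(m["t"])).round(0))
E
```

```text
{'clock': 0.0, 'qpos': array([-1.30841388e+00,  3.53651004e-01,  1.63413376e+00, -1.13419025e-05,
        1.15521873e+00, -2.42223695e-03]), 'qvel': array([-0.00062929,  0.0002344 ,  0.00245023, -0.00126971, -0.00098047,
        0.00095178]), 'joint_efforts': array([-2.91972181e-03, -6.05268717e+01, -3.42062581e+01, -2.36611195e-04,
        9.42207291e-03,  7.49379780e-06]), 'eef_pos': array([ 163.49865655, -602.98908102,  403.95989502]), 'tcp_rot': array([-3.14018179e+00,  6.95262056e-06,  2.64809278e-01]), 'contact_force': array([-0.07532206,  0.34837746,  0.01640598]), 'wrist_torque': array([ 0.00251485,  0.08081473, -0.03371766]), 'opening': 1.0011207374077427}
top 525.7470110426993 320.4830544699863 236.92699745157807 [[-0.01, -1.0, -0.029], [-0.997, 0.012, -0.077], [0.077, 0.028, -0.997]] [ 437.   67. 1284.]
side 503.4191775086874 320.6326693166374 245.81262613103107 [[-0.907, -0.422, 0.019], [-0.244, 0.488, -0.838], [0.344, -0.765, -0.545]] [211. 767. 548.]
```

View pics/top0.png

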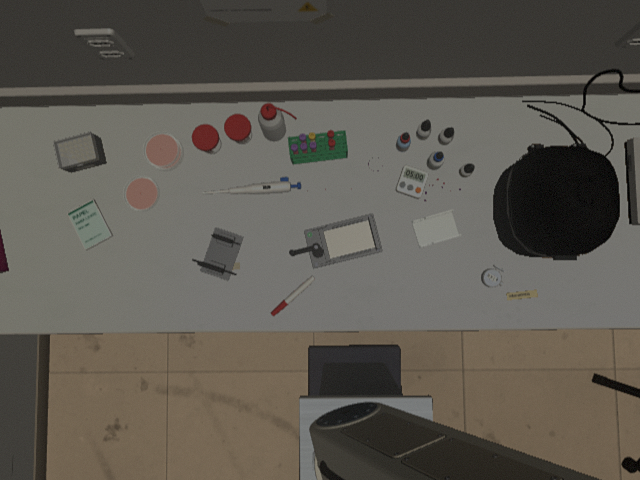

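View pics/side0.png

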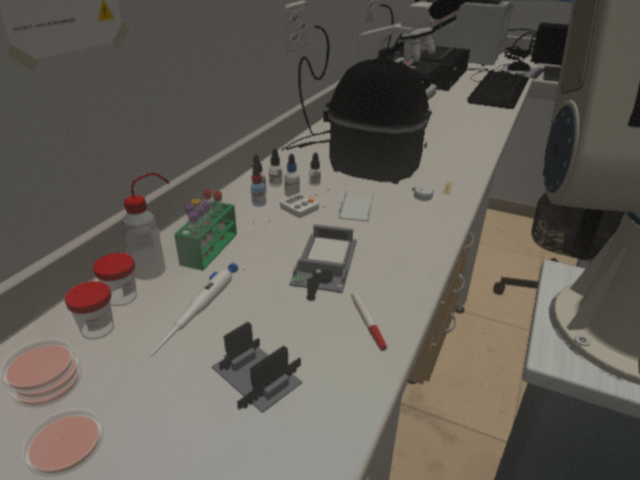

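The top view shows the caster near (348,241) with its lever on the left, the tray at (437,228), the holder at (220,255) with the narrow comb at (224,239) and the wide one at (214,267), and the marker at (293,296). In the side view the lever points toward the camera at (315,285). I'll enlarge both.

```bash
python3 - <<'E'
import cv2,numpy as np
t=cv2.imread("pics/top0.png");s=cv2.imread("pics/side0.png")
f=lambda a:cv2.convertScaleAbs(cv2.resize(a,None,fx=5,fy=5,interpolation=cv2.INTER_CUBIC),alpha=1.5)
a=f(t[205:325,185:265][:, :]);b=f(t[205:325,265:345]) 
cv2.imwrite("pics/c1.png",cv2.convertScaleAbs(cv2.resize(t[195:305,265:465],None,fx=4,fy=4,interpolation=cv2.INTER_CUBIC),alpha=1.4))
x=cv2.resize(t[220:290,185:255],None,fx=5.7,fy=5.7,interpolation=cv2.INTER_CUBIC)
y=cv2.resize(s[315:415,205:305],None,fx=4,fy=4,interpolation=cv2.INTER_CUBIC)
x=cv2.resize(x,(400,400));z=cv2.resize(s[185:305,285:385],None,fx=4,fy=4,interpolation=cv2.INTER_CUBIC)
cv2.imwrite("pics/c2.png",cv2.convertScaleAbs(np.hstack([x,y]),alpha=1.5))
E
```

```text
(no output)
```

View pics/c1.png

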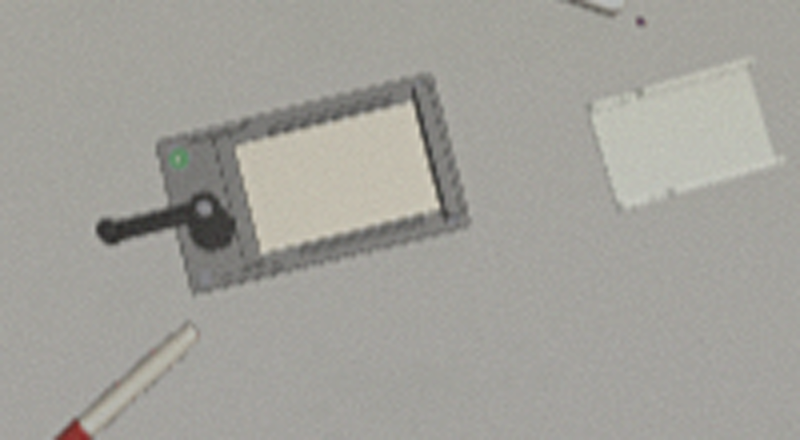

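View pics/c2.png

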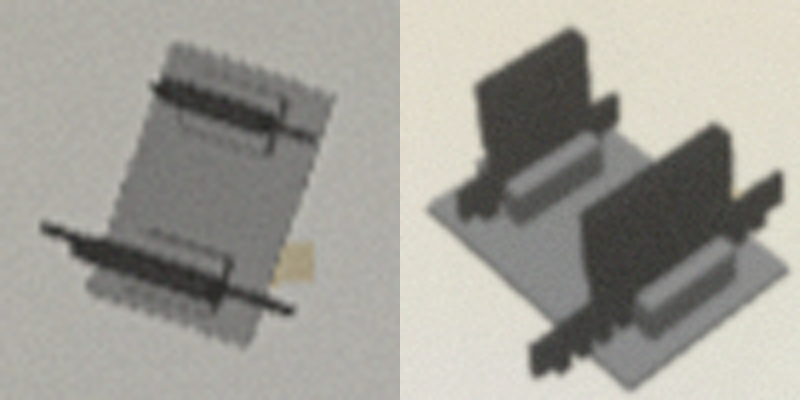

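The crops show the caster base corners in c1 at about (157,145), (433,75), (470,222) and (195,292), the hinge at (205,207) and the post at (108,230). The tray corners are at (590,102), (752,62), (780,160) and (622,210), with slots at (640,92) and (670,192), so its slot end faces the caster. The narrow comb is the upper one in c2.

```bash
cat > h.py <<'E'
import cv2,numpy as np
from rig import *
def ray(n,p,z):
    m=camera_model(n);R=np.array(m["R"]);t=np.array(m["t"])
    p=np.atleast_2d(np.asarray(p,float));d=np.c_[(p[:,0]-m["cx"])/m["fx"],(p[:,1]-m["cy"])/m["fy"],np.ones(len(p))]@R
    c=-R.T@t; return (c+d*((z-c[2])/d[:,2])[:,None])[:,:2]
def proj(n,X):
    m=camera_model(n);c=np.atleast_2d(X)@np.array(m["R"]).T+np.array(m["t"])
    return np.c_[c[:,0]/c[:,2]*m["fx"]+m["cx"],c[:,1]/c[:,2]*m["fy"]+m["cy"]]
def big(mask,x0,y0,x1,y1):
    k=np.zeros_like(mask);k[y0:y1,x0:x1]=mask[y0:y1,x0:x1]
    k=cv2.morphologyEx(k,cv2.MORPH_OPEN,np.ones((2,2),np.uint8))
    return max(cv2.findContours(k,cv2.RETR_EXTERNAL,cv2.CHAIN_APPROX_NONE)[0],key=cv2.contourArea)
def rect(P):
    r=cv2.minAreaRect(P.astype(np.float32));return np.round(r[0],1),np.round(r[1],1),round(r[2],1)
E
python3 - <<'E'
from h import *
t=cv2.imread("pics/top0.png");s=cv2.imread("pics/side0.png")
c1=lambda p:np.array(p)/4+[265-.4,195-.4]
c2=lambda p:np.array(p)/5.714+[185-.4,220-.4]
c3=lambda p:(np.array(p)-[400,0])/4+[205-.4,315-.4]
print("castcorn L z9",ray("top",c1([(157,145),(195,292)]),9).round(1).tolist(),"R z9/36",ray("top",c1([(470,222),(433,75)]),9).round(1).tolist(),ray("top",c1([(470,222),(433,75)]),36).round(1).tolist())
print("post z52",ray("top",c1([(108,230)]),52).round(1),"hinge z~40",ray("top",c1([(205,207)]),35).round(1))
b=t.astype(int)
print("bed px",t[241,350],"tray",t[228,437],"bench",t[260,400])
for nm,m,box,z in [("bed",((b[:,:,2]-b[:,:,0])>13)&(b[:,:,2]>150*0+b[260,400,2]),(310,205,385,270),10)]:
    c=big((m*255).astype(np.uint8),*box)[:,0,:];print(nm,rect(ray("top",c,z)),len(c))
g=cv2.cvtColor(t,6)
blur=cv2.GaussianBlur(g,(3,3),0)
for z in(4,26):print("tray clicks",z,ray("top",c1([(590,102),(752,62),(780,160),(622,210)]),z).round(1).tolist())
print("slots z26",ray("top",c1([(640,92),(670,192)]),26).round(1).tolist())
m=(blur>int(np.median(blur[200:260,395:470][:, :8]))+14)
c=big((m*255).astype(np.uint8),405,202,468,252)[:,0,:];print("tray mask",rect(ray("top",c,4)),rect(ray("top",c,26)))
# holder & comb
print("holder corners z4",ray("top",c2([(170,42),(335,95),(247,348),(88,290)]),4).round(1).tolist())
print("narrow shoulder ends z20",ray("top",c2([(152,88),(320,136)]),20).round(1).tolist(),"side z24",ray("side",c3([(463,208),(617,105)]),24).round(1).tolist())
print("bar top z64 side",ray("side",c3([(476,88),(572,30)]),64).round(1).tolist())
print("bar top z64 top",ray("top",c2([(158,92),(275,125)]),64).round(1).tolist())
E
```

```text
castcorn L z9 [[550.5, 143.0], [460.8, 120.6]] R z9/36 [[501.3, -46.3], [591.2, -25.6]] [[500.0, -43.9], [587.9, -23.6]]
post z52 [[496.9 169.6]] hinge z~40 [[510.8 113.1]]
bed px [123 134 137] tray [128 136 136] bench [111 115 114]
bed (array([533.2,  64.8]), array([35.5, 47.7]), 13.4) 84
tray clicks 4 [[573.9, -121.1], [597.1, -219.8], [537.1, -234.9], [507.8, -138.9]]
tray clicks 26 [[571.6, -117.8], [594.3, -214.9], [535.3, -229.7], [506.6, -135.3]]
slots z26 [[577.2, -147.8], [517.0, -164.1]]
tray mask (array([ 550.7, -179. ]), array([65.1, 96.9]), 15.6) (array([ 548.7, -174.8]), array([64. , 95.3]), 15.6)
holder corners z4 [[563.4, 363.7], [539.6, 292.3], [431.7, 329.9], [457.1, 398.5]]
narrow shoulder ends z20 [[542.3, 367.6], [521.0, 295.9]] side z24 [[537.0, 373.0], [515.2, 305.8]]
bar top z64 side [[539.7, 355.0], [525.9, 315.2]]
bar top z64 top [[536.9, 354.7], [522.8, 306.4]]
```

```bash
python3 - <<'E'
from h import *
c1=lambda p:np.array(p)/4+[265-.4,195-.4]
t=cv2.imread("pics/top0.png");b=t.astype(int)
B=c1([(235,145),(412,100),(443,210),(258,255)])
P=ray("top",B,10);print(P.round(1).tolist(), "left at z36",ray("top",B[[0,3]],36).round(1).tolist())
m=((b[:,:,2]-b[:,:,0])>=7)&(b.sum(2)>340)
m=cv2.morphologyEx((m*255).astype(np.uint8),cv2.MORPH_CLOSE,np.ones((3,3),np.uint8))
c=big(m,315,205,385,270)[:,0,:];print(rect(c),rect(ray("top",c,10)))
th=np.radians(13.5);ex=np.array([np.cos(th),np.sin(th)]);ey=np.array([-ex[1],ex[0]])
Q=ray("top",c,10);print("caster-axes percentiles x",np.percentile(Q@ex,[2,98]),"y",np.percentile(Q@ey,[2,98]))
o=np.array([526,48]);print("o",o@ex,o@ey)
C9=np.array([[550.5,143.0],[460.8,120.6],[501.3,-46.3],[591.2,-25.6]]);print("base",C9@ex,C9@ey)
print(P@ex,P@ey)
# robot tool yaw
s=sense();print(s["tcp_rot"],s["opening"])
E
```

```text
[[549.8, 95.4], [575.9, -12.5], [508.8, -30.1], [482.8, 82.2]] left at z36 [[547.5, 94.8], [481.8, 81.8]]
(array([349.9, 240. ]), array([27.9, 46. ]), 76.4) (array([526.8,  31.4]), array([ 67.8, 111.4]), 13.0)
caster-axes percentiles x [486.36655433 553.15989203] y [-147.76979802  -36.97323923]
o 522.6719555942614 -76.11850520911777
base [568.67232821 476.2215702  476.64052075 568.88889562] [  10.53722581    9.69618874 -162.04688822 -162.90556907]
[556.91019429 557.09651497 487.66749331 488.61136929] [ -35.6020912  -146.62284662 -148.0380919   -32.81228157]
[-3.14038675e+00 -6.32220151e-06  2.64773518e-01] 0.9989047514727879
```

>>> {"api": "step_arm", "payload": {
  "commands": [
    [[0, 0, 0], -0.175, 1],
    [[0, 0, 0], -0.175, 1],
    [[0, 0, 0], -0.175, 1],
    [[0, 0, 0], -0.175, 1],
    [[0, 0, 0], -0.175, 1],
    [[0, 0, 0], -0.175, 1],
    [[0, 0, 0], -0.175, 1],
    [[0, 0, 0], -0.175, 1],
    [[0, 0, 0], -0.175, 1]
  ]
}}

```text
clock: 1.23
eef_pos: [163.2, -601.7, 399.9]
tcp_rot: [3.141, -0.009, 1.891]
contact_force: [-0.0, 0.2, 0.4]
opening: 1.0
```

>>> {"api": "step_arm", "payload": {
  "commands": [
    [[38.6, 25.8, 0], 0, 1],
    [[38.6, 25.8, 0], 0, 1],
    [[38.6, 25.8, 0], 0, 1],
    [[38.6, 25.8, 0], 0, 1],
    [[38.6, 25.8, 0], 0, 1],
    [[38.6, 25.8, 0], 0, 1],
    [[38.6, 25.8, 0], 0, 1],
    [[38.6, 25.8, 0], 0, 1]
  ]
}}

```text
clock: 2.22
eef_pos: [262.1, -234.6, 400.5]
tcp_rot: [3.141, -0.012, 1.888]
contact_force: [-0.0, -0.3, -0.1]
opening: 1.001
```

```bash
cat > go.py <<'E'
import sys
from h import *
# target x y z yaw -> remaining in tool axes
def go(x,y,z,yaw):
    s=sense();p=np.array(s["eef_pos"]);r,pi,a=s["tcp_rot"]
    from scipy.spatial.transform import Rotation as Ro
    d=Ro.from_euler("xyz",[r,pi,a]).as_matrix().T@(np.array([x,y,z])-p)
    print("t",round(s["clock"],2),"tool shift",d.round(1),"turn",round(float((a-yaw+np.pi)%(2*np.pi)-np.pi),3),"pos",p.round(1),"rot",np.round(s["tcp_rot"],3),"F",np.round(s["contact_force"],1),"open",round(s["opening"],3),"q",np.round(s["qpos"],2))
if __name__=="__main__": go(*map(float,sys.argv[1:5]))
E
```

>>> {"api": "step_arm", "payload": {
  "commands": [
    [[-4.8, 48.8, 25], 0.047, 1],
    [[-4.8, 48.8, 25], 0, 1],
    [[-4.8, 48.8, 25], 0, 1],
    [[-4.8, 48.8, 25], 0, 1],
    [[-4.8, 48.8, 25], 0, 1],
    [[-4.8, 48.8, 25], 0, 1],
    [[0, 0, 0], 0, 1]
  ]
}}

```text
clock: 3.1
eef_pos: [560.5, -174.1, 246.2]
tcp_rot: [3.139, -0.007, 1.844]
contact_force: [-1.5, -1.3, 0.4]
opening: 1.004
```

```bash
python3 go.py 551 -177 250 1.841; python3 - <<'E'
from h import *
t=grab_frame("top");s=grab_frame("side")
a=cv2.resize(t[150:270,390:490],None,fx=4,fy=4,interpolation=3);b=cv2.resize(s[120:240,310:410],None,fx=4,fy=4,interpolation=3)
cv2.imwrite("pics/a1.png",cv2.convertScaleAbs(np.hstack([a,b]),alpha=1.4))
E
```

```text
t 3.1 tool shift [-0.2 -9.9 -3.8] turn 0.003 pos [ 560.5 -174.1  246.2] rot [ 3.139 -0.007  1.844] F [-1.5 -1.3  0.4] open 1.004 q [-0.31  0.49  1.84  0.01  0.82 -0.59]
```

View pics/a1.png

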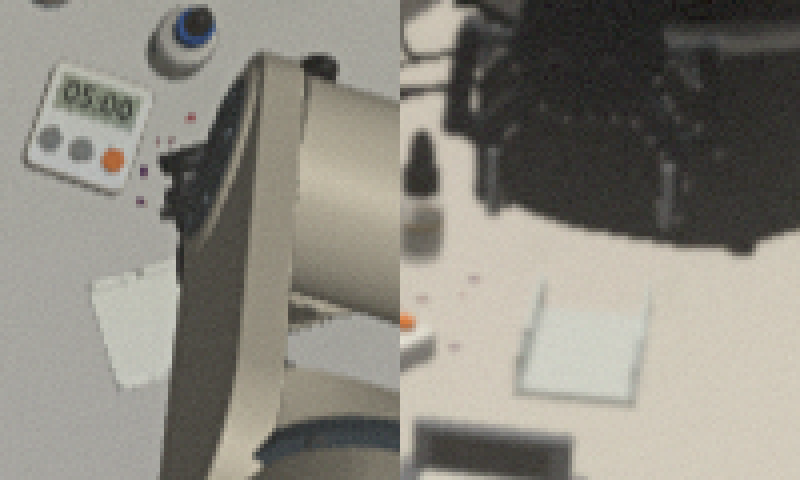

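The side view (right) shows both fingers above the tray, with tips near crop (490,212) and (668,230). The tray's near bottom corners are at (518,395) and (633,405). The jaws sit about 10 mm too far in +x.

```bash
python3 - <<'E'
from h import *
cs=lambda p:(np.array(p)-[400,0])/4+[310-.4,120-.4]
P=ray("side",cs([(518,397),(633,405)]),0);print("near bottom corners",P.round(1).tolist())
d=P[1]-P[0];print(np.degrees(np.arctan2(*-d[::-1])),np.linalg.norm(d))
ex=-d/np.linalg.norm(d);ey=np.array([-ex[1],ex[0]]);print("centre from side",P.mean(0)-50*ey)
T=ray("top",np.array([(92,285),(122,388)])/4+[390-.4,150-.4],4);print("top left end",T)
# tips expected at several distances
s=sense();p=s["eef_pos"];yw=s["tcp_rot"][2];y=np.array([np.sin(yw),-np.cos(yw),0])
for L in (160,165,173):
  for sg in(-1,1):print(L,sg,((proj("side",p+sg*y*50-[0,0,L])-[310-.4,120-.4])*4+[400,0]).round(0))
E
```

```text
near bottom corners [[566.7, -118.0], [507.5, -138.2]]
18.839111534180653 62.5974242043515
centre from side [ 553.26989335 -175.40829195]
top left end [[ 572.07400676 -122.24378202]
 [ 509.03318392 -138.88182483]]
160 -1 [[673. 221.]]
160 1 [[489. 205.]]
165 -1 [[672. 230.]]
165 1 [[489. 214.]]
173 -1 [[671. 243.]]
173 1 [[488. 227.]]
```

>>> {"api": "step_arm", "payload": {
  "commands": [
    [[0, -8.5, 0], 0, 1],
    [[0, 0, 25], 0, 1],
    [[0, 0, 25], 0, 1],
    [[0, 0, 19], 0, 1],
    [[0, 0, 0], 0, 1]
  ],
  "force": 30
}}

```text
clock: 3.82
eef_pos: [544.2, -179.0, 182.0]
tcp_rot: [3.137, -0.005, 1.839]
contact_force: [-0.4, 1.2, 0.3]
opening: 1.001
```

```bash
python3 go.py 552 -177 177 1.841
```

```text
t 3.83 tool shift [-0.1  8.   5.1] turn -0.002 pos [ 544.2 -179.   182. ] rot [ 3.137 -0.005  1.839] F [-0.4  1.2  0.3] open 1.001 q [-0.32  0.57  1.89  0.01  0.68 -0.6 ]
```

>>> {"api": "step_arm", "payload": {
  "commands": [
    [[0, 7.5, 0], 0, 1],
    [[0, 0, 0], 0, 1],
    [[0, 0, 4], 0, 1],
    [[0, 0, 0], 0, 1],
    [[0, 0, 0], 0, 0.5],
    [[0, 0, 0], 0, 0.5],
    [[0, 0, 0], 0, 0.5],
    [[0, 0, 0], 0, 0.5],
    [[0, 0, 0], 0, 0.5]
  ],
  "force": 30
}}

```text
clock: 4.95
eef_pos: [552.8, -177.3, 180.7]
tcp_rot: [3.134, -0.003, 1.839]
contact_force: [0.4, 0.5, 1.2]
opening: 0.763
```

```bash
python3 go.py 552 -177 177 1.841
```

```text
t 4.95 tool shift [ 0.5 -0.8  3.7] turn -0.002 pos [ 552.8 -177.3  180.7] rot [ 3.134e+00 -3.000e-03  1.839e+00] F [0.4 0.5 1.2] open 0.763 q [-0.31  0.58  1.87  0.01  0.68 -0.59]
```

>>> {"api": "step_arm", "payload": {
  "commands": [
    [[0, 0, -20], 0, 0.5],
    [[0, 0, -25], 0, 0.5],
    [[0, 0, -20], 0, 0.5],
    [[30, 5, 0], 0.033, 0.5],
    [[40, 6, 0], 0, 0.5],
    [[40, 6, 0], 0, 0.5],
    [[40, 6, 0], 0, 0.5],
    [[30, 5, 0], 0, 0.5],
    [[15, 3, 0], 0, 0.5],
    [[0, 0, 0], 0, 0.5],
    [[0, 0, 0], 0, 0.5]
  ]
}}

```text
clock: 6.32
eef_pos: [537.7, 23.0, 260.3]
tcp_rot: [3.124, 0.001, 1.803]
contact_force: [0.1, 0.4, 0.3]
opening: 0.762
```

```bash
python3 go.py 529.5 32.6 230 1.806;  python3 - <<'E'
from h import *
t=grab_frame("top");s=grab_frame("side")
a=cv2.resize(t[180:300,290:390],None,fx=4,fy=4,interpolation=3);b=cv2.resize(s[185:305,275:375],None,fx=4,fy=4,interpolation=3)
cv2.imwrite("pics/a2.png",cv2.convertScaleAbs(np.hstack([a,b]),alpha=1.4))
E
```

```text
t 6.33 tool shift [11.3 -6.3 30.2] turn -0.003 pos [537.7  23.  260.3] rot [3.124e+00 1.000e-03 1.803e+00] F [0.1 0.4 0.3] open 0.762 q [ 0.04  0.4   1.94  0.    0.78 -0.2 ]
```

View pics/a2.png

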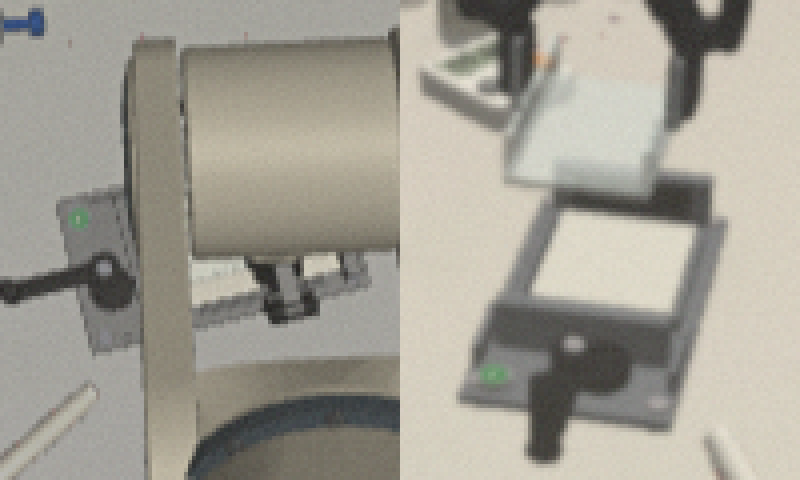

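The tray hangs level between the fingers, above and short of the bed. In the side crop the gate's top edge runs from (490,305) to (672,325), the fixed wall's top from (555,180) to (712,180), and the bed's far corners are at (560,212) and (695,222). I'll check my caster frame against these.

```bash
python3 - <<'E'
from h import *
th=np.radians(13.5);R=np.array([[np.cos(th),-np.sin(th),0],[np.sin(th),np.cos(th),0],[0,0,1]]);o=np.array([530.7,27.7,0])
f=lambda P:((proj("side",np.array(P)@R.T+o)-[275-.4,185-.4])*4+[400,0]).round(0).tolist()
print("bed far",f([(35,-50.6,10),(-35,-50.6,10)]),"gate inner top",f([(40,62.6,36),(-40,62.6,36)]),"wall inner top",f([(40,-50.6,36),(-40,-50.6,36)]))
print("base near",f([(48,107.5,9),(-48,107.5,9)]),"post top",f([(0,145.7,52)]))
s=sense()
from scipy.spatial.transform import Rotation as Ro
T=Ro.from_euler("xyz",s["tcp_rot"]).as_matrix();p=s["eef_pos"]
bot=180.7
g=lambda P:((proj("side",p+np.array(P)@T.T)-[275-.4,185-.4])*4+[400,0]).round(0).tolist()
print("tray near bottom corners, expected",g([(50,33,bot),(50,-33,bot)]),"near top",g([(50,33,bot-26),(50,-33,bot-26)]))
E
```

```text
bed far [[559.0, 208.0], [696.0, 225.0]] gate inner top [[497.0, 287.0], [672.0, 310.0]] wall inner top [[550.0, 163.0], [709.0, 182.0]]
base near [[456.0, 391.0], [670.0, 421.0]] post top [[544.0, 379.0]]
tray near bottom corners, expected [[502.0, 182.0], [647.0, 202.0]] near top [[503.0, 131.0], [650.0, 151.0]]
```

>>> {"api": "step_arm", "payload": {
  "commands": [
    [[8, -4, 10], -0.003, 0.5],
    [[3, -1.5, 10], 0, 0.5],
    [[0, 0, 10], 0, 0.5],
    [[0, 0, 10], 0, 0.5],
    [[0, 0, 0], 0, 0.5],
    [[0, 0, 0], 0, 0.5]
  ]
}}

```text
clock: 7.18
eef_pos: [529.6, 31.5, 215.8]
tcp_rot: [3.126, 0.001, 1.804]
contact_force: [-0.8, 0.5, -1.1]
opening: 0.761
```

```bash
python3 go.py 530 32.6 191 1.806
```

```text
t 7.17 tool shift [ 1.   0.3 24.8] turn -0.002 pos [529.6  31.5 215.8] rot [3.126e+00 1.000e-03 1.804e+00] F [-0.8  0.5 -1.1] open 0.761 q [ 0.06  0.47  1.98  0.    0.68 -0.18]
```

Lined up. I'll lower slowly, watching the force.

>>> {"api": "step_arm", "payload": {
  "commands": [
    [[1, 0, 8], 0, 0.5],
    [[0, 0, 5], 0, 0.5],
    [[0, 0, 3], 0, 0.5],
    [[0, 0, 0], 0, 0.5],
    [[0, 0, 2], 0, 0.5],
    [[0, 0, 2], 0, 0.5],
    [[0, 0, 0], 0, 0.5]
  ]
}}

```text
clock: 8.05
eef_pos: [530.2, 32.6, 196.1]
tcp_rot: [3.125, 0.001, 1.803]
contact_force: [-3.1, -0.1, 3.0]
opening: 0.764
```

```bash
python3 go.py 530 32.6 191 1.806
```

```text
t 8.05 tool shift [ 0.  -0.3  5. ] turn -0.003 pos [530.2  32.6 196.1] rot [3.125e+00 1.000e-03 1.803e+00] F [-3.1 -0.1  3. ] open 0.764 q [ 0.06  0.5   1.98  0.    0.64 -0.18]
```

>>> {"api": "step_arm", "payload": {
  "commands": [
    [[0, -0.8, 1.5], 0, 0.5],
    [[0, 0, 1.5], 0, 0.5],
    [[0, 0, 1.5], 0, 0.5],
    [[0, 0, 0], 0, 0.5]
  ]
}}

```text
clock: 8.55
eef_pos: [529.7, 32.6, 196.2]
tcp_rot: [3.122, 0.001, 1.804]
contact_force: [0.6, -0.1, -0.7]
opening: 0.763
```

```bash
python3 go.py 530 32.6 191 1.806;  python3 - <<'E'
from h import *
s=grab_frame("side")
cv2.imwrite("pics/a3.png",cv2.convertScaleAbs(cv2.resize(s[200:300,275:375],None,fx=6,fy=6,interpolation=3),alpha=1.4))
E
```

```text
t 8.55 tool shift [-0.   0.2  5.2] turn -0.002 pos [529.7  32.6 196.2] rot [3.122e+00 1.000e-03 1.804e+00] F [ 0.6 -0.1 -0.7] open 0.763 q [ 0.06  0.5   1.99  0.    0.64 -0.18]
```

View pics/a3.png

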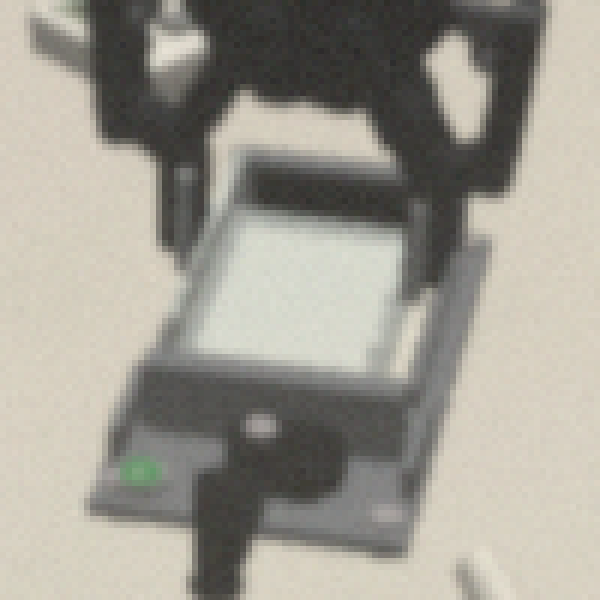

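```bash
python3 - <<'E'
from h import *
th=np.radians(13.5);R=np.array([[np.cos(th),-np.sin(th),0],[np.sin(th),np.cos(th),0],[0,0,1]]);o=np.array([530.7,27.7,0])
f=lambda P:((proj("side",np.array(P)@R.T+o)-[275-.4,200-.4])*6).round(0).tolist()
for x in(-33,33):print("tray outer",x,"z16 y30,54:",f([(x,30,16),(x,54,16)]),"top",f([(x,30,42),(x,54,42)]))
for x in(-35,35):print("bed/rib",x,"z10",f([(x,30,10),(x,54,10)]),"z16",f([(x,30,16),(x,54,16)]))
s=sense();d=np.array(s["eef_pos"])-o
from scipy.spatial.transform import Rotation as Ro
T=Ro.from_euler("xyz",s["tcp_rot"]).as_matrix();print("grasp pt in caster",R.T@(s["eef_pos"]-o+T@[0,0,165]))
im=cv2.imread("pics/a3.png")
for r in (290,320,345): print(r,im[r,150:450:6].sum(1).tolist())
E
```

```text
tray outer -33 z16 y30,54: [[400.0, 366.0], [387.0, 410.0]] top [[403.0, 296.0], [390.0, 340.0]]
tray outer 33 z16 y30,54: [[192.0, 339.0], [174.0, 382.0]] top [[192.0, 270.0], [174.0, 312.0]]
bed/rib -35 z10 [[405.0, 383.0], [392.0, 427.0]] z16 [[406.0, 367.0], [393.0, 411.0]]
bed/rib 35 z10 [[185.0, 354.0], [168.0, 398.0]] z16 [[186.0, 339.0], [168.0, 382.0]]
grasp pt in caster [ 3.56794654  4.73956555 31.10287551]
290 [610, 616, 604, 608, 574, 527, 451, 405, 454, 492, 525, 583, 629, 631, 638, 635, 626, 641, 631, 634, 637, 632, 634, 642, 640, 633, 634, 634, 642, 640, 634, 637, 637, 628, 643, 636, 640, 632, 621, 605, 561, 445, 321, 288, 294, 377, 436, 370, 337, 342]
320 [613, 586, 497, 433, 409, 410, 464, 500, 529, 597, 630, 640, 634, 637, 640, 633, 639, 631, 641, 630, 636, 634, 635, 636, 630, 636, 636, 642, 635, 631, 636, 637, 633, 634, 639, 634, 633, 623, 581, 542, 501, 501, 558, 611, 608, 520, 423, 365, 341, 362]
345 [534, 434, 379, 376, 415, 464, 491, 539, 601, 621, 627, 639, 633, 640, 644, 636, 638, 640, 626, 641, 636, 642, 641, 634, 640, 637, 638, 637, 633, 640, 631, 636, 632, 638, 631, 626, 594, 566, 541, 516, 516, 582, 620, 601, 487, 406, 362, 328, 356, 389]
```

```bash
sed -i 's/^def go(x,y,z,yaw):/def go(x,y,z,yaw):  # z = height of TCP; x,y of the grasp point/; s/    d=Ro/    T=Ro.from_euler("xyz",[r,pi,a]).as_matrix();g=p+T@np.array([0,0,160]);p[:2]=g[:2]\n    d=Ro/' go.py; python3 go.py 529.5 32.6 191 1.806
```

```text
t 8.6 tool shift [ 0.3 -3.6  5. ] turn -0.002 pos [533.   33.1 196.1] rot [3.122e+00 1.000e-03 1.804e+00] F [-1.8  0.3  2.8] open 0.762 q [ 0.06  0.5   1.99  0.    0.64 -0.18]
```

>>> {"api": "step_arm", "payload": {
  "commands": [
    [[0, 0, -5], 0, 0.5],
    [[0, -4, 0], 0, 0.5],
    [[0, 0, 0], 0, 0.5]
  ]
}}

```text
clock: 8.98
eef_pos: [525.6, 31.6, 201.1]
tcp_rot: [3.122, 0.001, 1.804]
contact_force: [-0.0, -0.2, -0.6]
opening: 0.761
```

```bash
python3 go.py 529.5 32.6 191 1.806
```

```text
t 8.97 tool shift [ 0.3  0.6 10.1] turn -0.002 pos [528.8  32.1 201.1] rot [3.122e+00 1.000e-03 1.804e+00] F [-0.  -0.2 -0.6] open 0.761 q [ 0.06  0.49  1.99  0.    0.64 -0.18]
```

>>> {"api": "step_arm", "payload": {
  "commands": [
    [[0, 0.5, 4], 0, 0.5],
    [[0, 0, 4], 0, 0.5],
    [[0, 0, 3], 0, 0.5],
    [[0, 0, 0], 0, 0.5]
  ]
}}

```text
clock: 9.48
eef_pos: [526.7, 31.7, 190.2]
tcp_rot: [3.122, 0.001, 1.804]
contact_force: [-2.0, -0.6, 4.0]
opening: 0.765
```

```bash
python3 go.py 529.5 32.6 191 1.806
```

```text
t 9.47 tool shift [ 0.4 -0.3 -0.8] turn -0.002 pos [529.9  32.3 190.2] rot [3.122e+00 1.000e-03 1.804e+00] F [-2.  -0.6  4. ] open 0.765 q [ 0.06  0.51  1.99  0.    0.62 -0.18]
```

>>> {"api": "step_arm", "payload": {
  "commands": [
    [[0, 0, 0], 0, 1],
    [[0, 0, 0], 0, 1],
    [[0, 0, 0], 0, 1],
    [[0, 0, -20], 0, 1],
    [[0, 0, -30], 0, 1],
    [[0, 0, -20], 0, 0.4],
    [[30, 0, 0], 0, 0.4],
    [[40, 0, 0], 0, 0.4],
    [[40, 0, 0], 0, 0.4],
    [[25, 0, 0], 0, 0.4],
    [[0, 0, 0], 0, 0.4],
    [[0, 0, 0], 0, 0.4]
  ]
}}

```text
clock: 10.98
eef_pos: [493.7, 165.8, 261.0]
tcp_rot: [3.122, 0.001, 1.803]
contact_force: [0.1, -0.2, -0.8]
opening: 0.399
```

```bash
python3 go.py 496.7 169.4 200 1.806;  python3 - <<'E'
from h import *
s=grab_frame("side");t=grab_frame("top")
a=cv2.resize(t[200:320,270:370],None,fx=4,fy=4,interpolation=3);b=cv2.resize(s[195:315,275:375],None,fx=4,fy=4,interpolation=3)
cv2.imwrite("pics/a4.png",cv2.convertScaleAbs(np.hstack([a,b]),alpha=1.4))
E
```

```text
t 10.97 tool shift [ 3.1 -0.6 61. ] turn -0.003 pos [496.8 166.3 261. ] rot [3.122e+00 1.000e-03 1.803e+00] F [ 0.1 -0.2 -0.8] open 0.399 q [ 0.32  0.38  1.98 -0.    0.76  0.09]
```

View pics/a4.png

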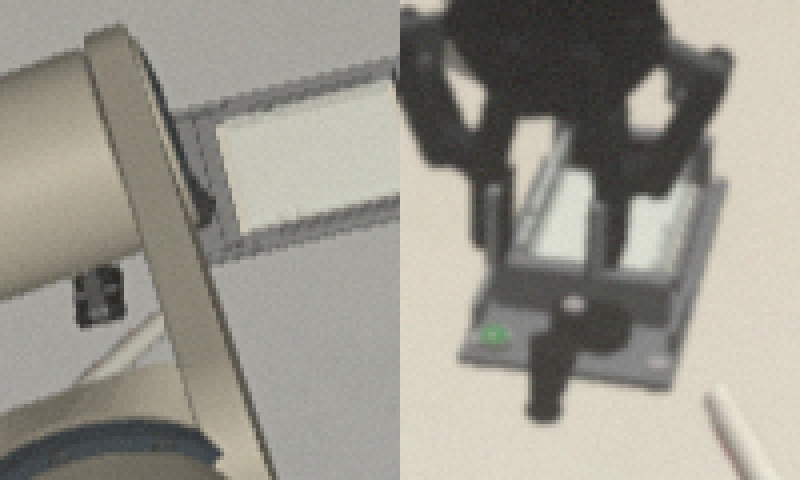

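The top view shows the tray lying inside the ribs. In the side view the finger gap is centred near column 547 and the post at 545, so I'll lower onto the post and grip it.

>>> {"api": "step_arm", "payload": {
  "commands": [
    [[3, 0, 20], 0, 0.4],
    [[0, 0, 20], 0, 0.4],
    [[0, 0, 14], 0, 0.4],
    [[0, 0, 4], 0, 0.4],
    [[0, 0, 0], 0, 0.1],
    [[0, 0, 0], 0, 0.1],
    [[0, 0, 0], 0, 0.1]
  ],
  "force": 20
}}

```text
clock: 11.95
eef_pos: [495.0, 165.1, 202.3]
tcp_rot: [3.123, 0.001, 1.797]
contact_force: [-0.2, 0.2, -4.7]
opening: 0.142
```

```bash
python3 go.py 496.7 169.4 200 1.806
```

```text
t 11.95 tool shift [ 4.  -0.4  2.3] turn -0.009 pos [498.  165.6 202.3] rot [3.123e+00 1.000e-03 1.797e+00] F [-0.2  0.2 -4.7] open 0.142 q [ 0.32  0.48  2.   -0.    0.64  0.1 ]
```

>>> {"api": "step_arm", "payload": {
  "commands": [
    [[-0.6, -8.2, 0], -0.15, 0.1],
    [[-0.6, -8.2, 0], -0.15, 0.1],
    [[-0.6, -8.2, 0], -0.15, 0.1],
    [[-0.6, -8.2, 0], -0.15, 0.1],
    [[-0.6, -8.2, 0], -0.15, 0.1],
    [[0, 0, 0], 0, 0.1]
  ]
}}

```text
clock: 12.7
eef_pos: [461.7, 142.0, 202.3]
tcp_rot: [3.126, 0.016, 2.569]
contact_force: [-1.1, -1.8, -6.5]
opening: 0.138
```

```bash
python3 - <<'E'
from h import *
h=np.array([510.2,113.0]);a0=np.radians(13.5)
s=sense();a=s["tcp_rot"][2]-np.pi/2;e=np.array([np.cos(a),np.sin(a)])
from scipy.spatial.transform import Rotation as Ro
g=(s["eef_pos"]+Ro.from_euler("xyz",s["tcp_rot"]).as_matrix()@[0,0,160])[:2]-h
print("r",np.linalg.norm(g),"lever angle",np.arctan2(g[1],g[0])-np.pi/2-a0,"tool turn",a-a0,s["contact_force"].round(1),s["opening"],s["tcp_rot"])
E
```

```text
r 53.91615595993038 lever angle 0.7528785118087336 tool turn 0.7620961815815539 [-1.1 -1.8 -6.5] 0.13843245353415298 [3.12649772 0.01597922 2.56851196]
```

>>> {"api": "step_arm", "payload": {
  "commands": [
    [[-0.6, -8.2, 0], -0.15, 0.1],
    [[-0.6, -8.2, 0], -0.15, 0.1],
    [[-0.6, -8.2, 0], -0.15, 0.1],
    [[-0.6, -8.2, 0], -0.15, 0.1],
    [[-0.3, -4.5, 0], -0.08, 0.1],
    [[0, 0, 0], 0, 0.1]
  ]
}}

```text
clock: 13.45
eef_pos: [453.5, 106.9, 202.4]
tcp_rot: [3.139, 0.021, -3.038]
contact_force: [-1.1, -0.0, -4.6]
opening: 0.145
```

```bash
cat > lev.py <<'E'
from h import *
h=np.array([510.2,113.0]);a0=np.radians(13.5)
s=sense();a=s["tcp_rot"][2]-np.pi/2
from scipy.spatial.transform import Rotation as Ro
g=(s["eef_pos"]+Ro.from_euler("xyz",s["tcp_rot"]).as_matrix()@[0,0,160])[:2]-h
print("r",np.linalg.norm(g),"lever angle",(np.arctan2(g[1],g[0])%(2*np.pi))-np.pi/2-a0,"tool turn",a%(2*np.pi)-a0,s["contact_force"].round(1),s["opening"],s["tcp_rot"])
E
python3 lev.py
```

```text
r 53.71024122578099 lever angle 1.4332976962945496 tool turn 1.439175286491985 [-1.1 -0.  -4.6] 0.14514266390045272 [ 3.13867125  0.02090386 -3.03759424]
```

>>> {"api": "step_arm", "payload": {
  "commands": [
    [[0, -3, 0], -0.05, 0.1],
    [[0, -3, 0], 0, 0.1],
    [[0, -3, 0], 0, 0.1]
  ]
}}

```text
clock: 13.82
eef_pos: [454.1, 103.4, 202.6]
tcp_rot: [3.13, 0.021, -3.007]
contact_force: [-7.6, 28.3, -3.9]
opening: 0.146
```

```bash
python3 lev.py
```

```text
r 53.56716843667973 lever angle 1.4725457170897553 tool turn 1.4697198350586365 [-7.6 28.3 -3.9] 0.14634039661852222 [ 3.12984436  0.0205829  -3.0070497 ]
```

>>> {"api": "step_arm", "payload": {
  "commands": [
    [[0, 0, 0], 0, 0.4],
    [[0, 0, 0], 0, 0.4],
    [[0, 0, 0], 0, 0.4],
    [[0, 0, -30], 0, 0.4],
    [[0, 0, -40], 0, 0.4],
    [[0, 0, -20], 0.18, 0.4],
    [[0, 0, 0], 0.18, 0.4],
    [[0, 0, 0], 0.18, 0.4],
    [[0, 0, 0], 0.18, 0.4],
    [[0, 0, 0], 0.18, 0.4],
    [[0, 0, 0], 0.18, 0.4],
    [[0, 0, 0], 0.18, 0.4],
    [[0, 0, 0], 0.18, 0.4],
    [[0, 0, 0], 0.18, 0.4],
    [[0, 0, 0], 0.18, 0.4],
    [[0, 0, 0], 0.18, 0.4],
    [[0, 0, 0], 0, 0.4]
  ]
}}

```text
clock: 15.95
eef_pos: [456.9, 100.8, 299.7]
tcp_rot: [3.115, -0.025, 1.207]
contact_force: [-0.6, -0.4, 0.2]
opening: 0.402
```

```bash
python3 go.py 532 333 290 1.265
```

```text
t 15.95 tool shift [239.3 -17.3  15.4] turn -0.058 pos [462.4 103.1 299.7] rot [ 3.115 -0.025  1.207] F [-0.6 -0.4  0.2] open 0.402 q [0.21 0.24 2.07 0.01 0.79 0.57]
```

>>> {"api": "step_arm", "payload": {
  "commands": [
    [[30, -3, 3], -0.058, 0.4],
    [[45, -3, 3], 0, 0.4],
    [[45, -3, 3], 0, 0.4],
    [[45, -3, 3], 0, 0.4],
    [[40, -3, 3], 0, 0.4],
    [[25, -2, 0], 0, 0.4],
    [[0, 0, 0], 0, 0.4],
    [[0, 0, 0], 0, 0.4]
  ]
}}

```text
clock: 16.95
eef_pos: [512.2, 331.1, 289.7]
tcp_rot: [3.11, -0.023, 1.296]
contact_force: [-0.3, 0.1, -0.5]
opening: 0.397
```

```bash
python3 go.py 532 333 207 1.265;  python3 - <<'E'
from h import *
s=grab_frame("side");t=grab_frame("top")
a=cv2.resize(t[195:315,165:265],None,fx=4,fy=4,interpolation=3);b=cv2.resize(s[285:405,205:305],None,fx=4,fy=4,interpolation=3)
cv2.imwrite("pics/a5.png",cv2.convertScaleAbs(np.hstack([a,b]),alpha=1.7))
# predicted side pixels of comb bar centre top & grasp
print((proj("side",[[532,333,64],[532,333,34]])-[204.6,284.6])*4+[400,0])
E
```

```text
t 16.95 tool shift [ 1.6 10.8 83.1] turn 0.031 pos [518.1 333.2 289.7] rot [ 3.11  -0.023  1.296] F [-0.3  0.1 -0.5] open 0.397 q [ 0.57  0.45  1.78 -0.01  0.88  0.86]
[[530.11364095 175.42037544]
 [536.09873189 238.02772039]]
```

View pics/a5.png

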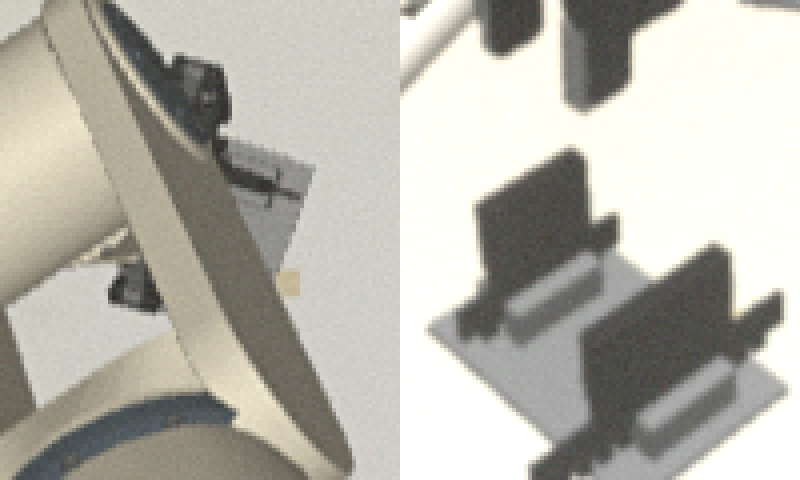

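The fingers are above the narrow comb. The bar's top edge runs from (476,205) to (575,150), which matches the prediction to about 1.5 mm. I'll centre the jaws and lower.

>>> {"api": "step_arm", "payload": {
  "commands": [
    [[1, 10.5, 0], 0.031, 0.4],
    [[0, 0, 0], 0, 0.4],
    [[0.5, 0, 20], 0, 0.4],
    [[0, 0, 20], 0, 0.4],
    [[0, 0, 0], 0, 0.4]
  ]
}}

```text
clock: 17.68
eef_pos: [525.1, 327.4, 247.4]
tcp_rot: [3.111, -0.024, 1.26]
contact_force: [-0.0, 0.2, -0.9]
opening: 0.399
```

```bash
python3 go.py 532 333 207 1.265
```

```text
t 17.68 tool shift [ 2.7 -1.3 40.4] turn -0.005 pos [531.  329.5 247.4] rot [ 3.111 -0.024  1.26 ] F [-0.   0.2 -0.9] open 0.399 q [ 0.56  0.52  1.78 -0.01  0.81  0.88]
```

>>> {"api": "step_arm", "payload": {
  "commands": [
    [[2.5, -1, 15], 0, 0.4],
    [[0, 0, 15], 0, 0.4],
    [[0, 0, 7], 0, 0.4],
    [[0, 0, 0], 0, 0.4],
    [[0, 0, 0], 0, 0],
    [[0, 0, 0], 0, 0],
    [[0, 0, 0], 0, 0],
    [[0, 0, 0], 0, 0]
  ],
  "force": 40
}}

```text
clock: 18.68
eef_pos: [526.0, 331.0, 208.4]
tcp_rot: [3.111, -0.024, 1.26]
contact_force: [-1.5, -0.9, -0.9]
opening: 0.107
```

```bash
python3 go.py 532 333 207 1.265
```

```text
t 18.68 tool shift [-0.1  0.1  1.4] turn -0.005 pos [531.9 333.2 208.4] rot [ 3.111 -0.024  1.26 ] F [-1.5 -0.9 -0.9] open 0.107 q [ 0.56  0.58  1.79 -0.01  0.74  0.88]
```

>>> {"api": "step_arm", "payload": {
  "commands": [
    [[0.3, 0.3, -10], 0, 0],
    [[0.5, 0.6, -20], 0, 0],
    [[0.5, 0.6, -20], 0, 0],
    [[0.4, 0.4, -15], 0, 0],
    [[0, 0, 0], 0, 0]
  ]
}}

```text
clock: 19.3
eef_pos: [527.1, 331.6, 280.6]
tcp_rot: [3.107, -0.028, 1.26]
contact_force: [0.3, -0.5, -0.6]
opening: 0.112
```

```bash
python3 go.py 532 333 290 1.265; python3 - <<'E'
# slot target in caster: clamped tray origin at bed, slot y=+24 toward +y
import numpy as np
th=np.radians(13.5);print(530.7-np.sin(th)*24,27.7+np.cos(th)*24)
E
```

```text
t 19.3 tool shift [-1.3 -0.9 -9.4] turn -0.005 pos [533.7 334.1 280.6] rot [ 3.107 -0.028  1.26 ] F [ 0.3 -0.5 -0.6] open 0.112 q [ 0.56  0.48  1.75 -0.01  0.87  0.88]
525.0973112674583 51.03687808954423
```

>>> {"api": "step_arm", "payload": {
  "commands": [
    [[0, 0, 0], 0.17, 0],
    [[0, 0, 0], 0.17, 0],
    [[0, 0, 0], 0.17, 0],
    [[0, 0, 0], 0.17, 0],
    [[0, 0, 0], 0.17, 0],
    [[0, 0, 0], 0.14, 0],
    [[0, 0, 0], 0, 0]
  ]
}}

```text
clock: 20.18
eef_pos: [526.0, 330.8, 278.5]
tcp_rot: [-3.137, -0.04, 0.239]
contact_force: [0.4, 0.4, -0.2]
opening: 0.105
```

```bash
python3 go.py 525.1 51 280 0.236
```

```text
t 20.18 tool shift [-73.5 272.3  -5.6] turn 0.003 pos [532.1 333.  278.5] rot [-3.137 -0.04   0.239] F [ 0.4  0.4 -0.2] open 0.105 q [ 0.56  0.48  1.76 -0.01  0.87  1.9 ]
```

>>> {"api": "step_arm", "payload": {
  "commands": [
    [[-8, 30, -0.6], 0, 0],
    [[-11, 40, -0.8], 0, 0],
    [[-11, 42, -0.8], 0, 0],
    [[-11, 42, -0.8], 0, 0],
    [[-11, 42, -0.8], 0, 0],
    [[-10, 36, -0.8], 0, 0],
    [[-6, 22, 0], 0, 0],
    [[0, 0, 0], 0, 0],
    [[0, 0, 0], 0, 0]
  ]
}}

```text
clock: 21.3
eef_pos: [522.4, 60.8, 278.0]
tcp_rot: [-3.138, -0.04, 0.272]
contact_force: [0.5, -1.0, -0.7]
opening: 0.106
```

```bash
python3 go.py 525.1 51 260 0.236
```

```text
t 21.3 tool shift [-7.2 10.8 17.7] turn 0.036 pos [528.5  63.1 278. ] rot [-3.138 -0.04   0.272] F [ 0.5 -1.  -0.7] open 0.106 q [0.11 0.35 1.97 0.01 0.78 1.4 ]
```

```bash
cat > comb.py <<'E'
from h import *
from scipy.spatial.transform import Rotation as Ro
M=lambda r:Ro.from_euler("xyz",r).as_matrix()
T1=M([3.111,-.024,1.26]);p1=np.array([526.0,331.0,208.4])
th1=1.26-np.pi/2;C1=Ro.from_euler("z",th1).as_matrix()
s=sense();T=M(s["tcp_rot"]);p=np.array(s["eef_pos"])
# comb origin at pick: along comb x set by the jaws, along y by the camera
g=p1+T1@[0,0,156];o1=np.array([532.,333.,4.]);ex=C1[:,0]
o1[:2]+=ex[:2]*((g[:2]-o1[:2])@ex[:2])
w=lambda q:p+T@T1.T@(C1@np.array(q,float)+o1-p1)
C=T@T1.T@C1;print("comb axes x",C[:,0].round(3),"y",C[:,1].round(3),"z",C[:,2].round(3))
a=np.radians(13.5);R=Ro.from_euler("z",a).as_matrix();O=np.array([530.7,27.7,10])
for n,q in(("tip",(0,0,0)),("sh",(0,0,6)),("sh+36",(0,36,6)),("sh-36",(0,-36,6))):print(n,"in bed frame",(R.T@(w(q)-O)).round(1))
d=T.T@(R@np.array([0,24,12])+O-w((0,0,6)));print("tool shift to seat",d.round(1),"yaw err",s["tcp_rot"][2]-a, "F",s["contact_force"].round(1),"pos",p.round(1),"open",s["opening"],"t",s["clock"])
E
python3 comb.py
```

```text
comb axes x [ 0.27  -0.962 -0.034] y [0.963 0.27  0.016] z [-0.007 -0.037  0.999]
tip in bed frame [ 6.7 36.6 63.7]
sh in bed frame [ 6.6 36.4 69.7]
sh+36 in bed frame [42.5 37.7 70.3]
sh-36 in bed frame [-29.4  35.   69.1]
tool shift to seat [-9.3 12.3 57.3] yaw err 0.03682642035432315 F [ 0.5 -1.  -0.7] pos [522.4  60.8 278. ] open 0.1057345277362997 t 21.3
```

>>> {"api": "step_arm", "payload": {
  "commands": [
    [[-6, 8, 0], 0.036, 0],
    [[-3, 4, 10], 0, 0],
    [[0, 0, 12], 0, 0],
    [[0, 0, 5], 0, 0],
    [[0, 0, 0], 0, 0],
    [[0, 0, 0], 0, 0]
  ]
}}

```text
clock: 22.05
eef_pos: [517.3, 48.6, 247.9]
tcp_rot: [-3.136, -0.039, 0.238]
contact_force: [0.9, -0.1, -0.2]
opening: 0.105
```

```bash
python3 comb.py; python3 - <<'E'
from h import *
s=grab_frame("side");t=grab_frame("top")
a=cv2.resize(t[215:275,310:370],None,fx=6.6,fy=6.6,interpolation=3);a=cv2.resize(a,(300,300))
b=cv2.resize(s[195:285,285:375],None,fx=6,fy=6,interpolation=3)
o=np.zeros((540,840,3),np.uint8);o[:300,:300]=a;o[:,300:]=b
cv2.imwrite("pics/a6.png",cv2.convertScaleAbs(o[:,40:],alpha=1.5))
E
```

```text
comb axes x [ 0.237 -0.971 -0.036] y [0.971 0.237 0.015] z [-0.006 -0.038  0.999]
tip in bed frame [-1.4 26.  33.5]
sh in bed frame [-1.5 25.8 39.5]
sh+36 in bed frame [34.5 25.9 40. ]
sh-36 in bed frame [-37.5  25.6  38.9]
tool shift to seat [ 0.4  1.9 27.5] yaw err 0.002760427798468079 F [ 0.9 -0.1 -0.2] pos [517.3  48.6 247.9] open 0.10546737629693385 t 22.05
```

View pics/a6.png

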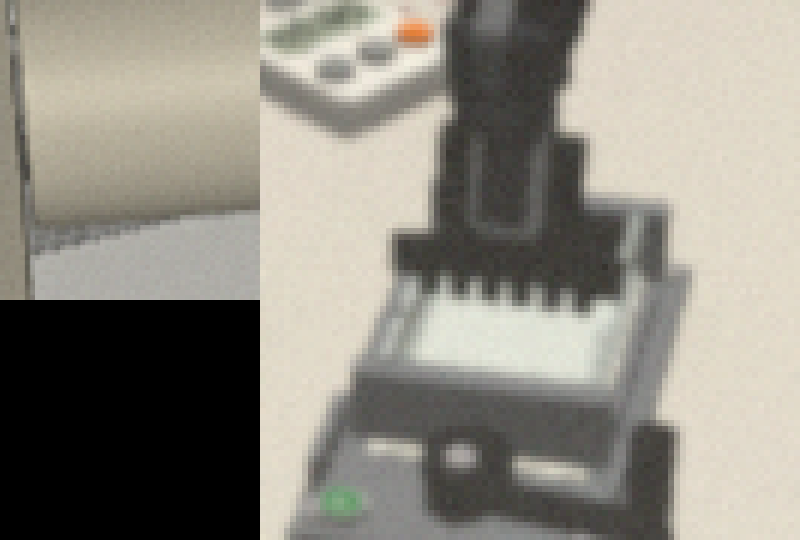

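The lever is shut and the gate has moved: the bed strip shows behind it at (400,445). The comb hangs across the tray, its left shoulder's underside near (395,262) and its teeth down to about row 310. The left slot appears near (395,330). I'll compare these with projections.

```bash
cat > pj.py <<'E'
exec(open("comb.py").read())
f=lambda X:((proj("side",np.atleast_2d(X))-[284.6,194.6])*6+[260,0]).round(0).tolist()
B=lambda q:R@np.array(q,float)+O
print("comb pred: sh+36 bottom",f(w((0,36,6))),"top",f(w((0,36,20))),"sh-36 bottom",f(w((0,-36,6))),"tips +-26",f(w((0,26,0))),f(w((0,-26,0))))
print("slot + top y21/27",f(B((31,18.5,26))),f(B((31,29.5,26))),"bottom",f(B((29,24,12))),"slot -",f(B((-31,24,26))),f(B((-31,24,12))))
print("gate inner top",f(B((40,50.6,26))),f(B((-40,50.6,26))))
E
python3 pj.py | tail -3
python3 - <<'E'
from h import *
im=cv2.imread("pics/a6.png");cv2.imwrite("pics/a7.png",cv2.convertScaleAbs(cv2.resize(im[220:420,330:680],(800,457),interpolation=3),alpha=1.1))
E
```

```text
comb pred: sh+36 bottom [[390.0, 270.0]] top [[391.0, 230.0]] sh-36 bottom [[621.0, 301.0]] tips +-26 [[421.0, 291.0]] [[587.0, 313.0]]
slot + top y21/27 [[406.0, 297.0]] [[399.0, 316.0]] bottom [[408.0, 345.0]] slot - [[599.0, 331.0]] [[597.0, 369.0]]
gate inner top [[355.0, 349.0]] [[614.0, 383.0]]
```

View pics/a7.png

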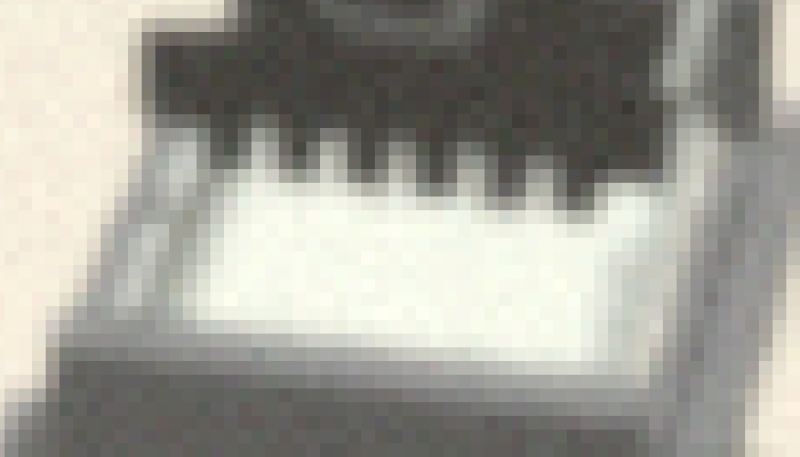

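>>> {"api": "step_arm", "payload": {
  "commands": [
    [[0.4, 0.5, 8], 0, 0],
    [[0, 0, 5], 0, 0],
    [[0, 0, 4], 0, 0],
    [[0, 0, 0], 0, 0]
  ]
}}

```text
clock: 22.65
eef_pos: [518.7, 48.4, 230.1]
tcp_rot: [-3.137, -0.04, 0.238]
contact_force: [0.8, 0.6, -0.3]
opening: 0.107
```

```bash
python3 comb.py
```

```text
comb axes x [ 0.237 -0.971 -0.036] y [0.971 0.237 0.016] z [-0.007 -0.038  0.999]
tip in bed frame [ 0.1 25.5 15.8]
sh in bed frame [ 0.  25.2 21.8]
sh+36 in bed frame [36.  25.4 22.3]
sh-36 in bed frame [-36.   25.1  21.2]
tool shift to seat [-0.4  1.3  9.7] yaw err 0.002714398128781381 F [ 0.8  0.6 -0.3] pos [518.7  48.4 230.1] open 0.10749069845431727 t 22.65
```

>>> {"api": "step_arm", "payload": {
  "commands": [
    [[-0.3, 0, 4], 0, 0],
    [[0, 0, 0], 0, 0],
    [[0, 0, 3], 0, 0],
    [[0, 0, 0], 0, 0]
  ]
}}

```text
clock: 23.15
eef_pos: [518.7, 48.4, 222.8]
tcp_rot: [-3.137, -0.04, 0.238]
contact_force: [0.1, -0.3, -1.0]
opening: 0.111
```

```bash
python3 comb.py
```

```text
comb axes x [ 0.237 -0.971 -0.036] y [0.971 0.237 0.016] z [-0.007 -0.038  0.999]
tip in bed frame [ 0.2 25.5  8.4]
sh in bed frame [ 0.1 25.3 14.4]
sh+36 in bed frame [36.1 25.4 15. ]
sh-36 in bed frame [-35.9  25.1  13.8]
tool shift to seat [-0.2  1.3  2.4] yaw err 0.0026911478863083094 F [ 0.1 -0.3 -1. ] pos [518.7  48.4 222.8] open 0.11066237845375988 t 23.15
```

>>> {"api": "step_arm", "payload": {
  "commands": [
    [[0, 0, 2.5], 0, 0],
    [[0, 0, 1.5], 0, 0],
    [[0, 0, 1.5], 0, 0],
    [[0, 0, 0], 0, 0]
  ]
}}

```text
clock: 23.65
eef_pos: [519.5, 48.6, 219.7]
tcp_rot: [-3.137, -0.041, 0.238]
contact_force: [-2.4, -0.5, 2.7]
opening: 0.111
```

```bash
python3 comb.py
```

```text
comb axes x [ 0.237 -0.971 -0.035] y [0.971 0.237 0.017] z [-0.009 -0.039  0.999]
tip in bed frame [ 1.3 25.4  5.4]
sh in bed frame [ 1.2 25.2 11.3]
sh+36 in bed frame [37.2 25.3 12. ]
sh-36 in bed frame [-34.8  25.1  10.7]
tool shift to seat [-1.2  1.2 -0.7] yaw err 0.002655715358733879 F [-2.4 -0.5  2.7] pos [519.5  48.6 219.7] open 0.11081394963824676 t 23.65
```

>>> {"api": "step_arm", "payload": {
  "commands": [
    [[0, 0, 0], 0, 0.3],
    [[0, 0, 0], 0, 0.3],
    [[0, 0, 0], 0, 0.3],
    [[0, 0, -15], 0, 0.3],
    [[0, 0, -25], 0, 0.3],
    [[0, 0, -40], 0, 0.3],
    [[0, 0, -40], 0, 0.3],
    [[-40, 0, -30], 0, 0.3],
    [[-40, 30, -30], 0, 0.3],
    [[-40, 40, -20], 0, 0.3],
    [[0, 50, 0], 0, 0.3],
    [[0, 50, 0], 0, 0.3],
    [[0, 50, 0], 0, 0.3],
    [[0, 50, 0], 0, 0.3],
    [[0, 0, 0], 0, 0.3]
  ]
}}

```text
clock: 25.52
eef_pos: [455.4, -252.8, 432.3]
tcp_rot: [3.139, -0.054, 0.241]
contact_force: [-0.4, 0.6, -1.0]
opening: 0.298
```

```bash
python3 - <<'E'
from h import *
s=grab_frame("side");t=grab_frame("top")
a=cv2.resize(t[200:300,285:385],None,fx=4,fy=4,interpolation=3)
b=cv2.resize(s[200:300,275:375],None,fx=4,fy=4,interpolation=3)
u=cv2.resize(t[150:320,190:470],(400,243));v=cv2.resize(s[170:420,150:450],(292,243))
o=np.zeros((598,800,3),np.uint8);o[:400]=np.hstack([a,b]);o[400:,:326]=cv2.resize(u,(326,198));o[400:,400:638]=cv2.resize(v,(238,198))
cv2.imwrite("pics/a8.png",cv2.convertScaleAbs(o,alpha=1.5))
from scipy.spatial.transform import Rotation as Ro
R=Ro.from_euler("z",np.radians(13.5)).as_matrix();O=np.array([530.7,27.7,10])
f=lambda n,P,o:((proj(n,np.array(P,float)@R.T+O)-np.array(o)+.4)*4).round(0).tolist()
P=[(22,24,66),(-22,24,66),(36,24,26),(-36,24,26),(36,24,12),(-36,24,12)]
print("bar top, shoulder top, shoulder bottom: side",f("side",P,(275,200)),"top",f("top",P,(285,200)))
E
```

```text
bar top, shoulder top, shoulder bottom: side [[155.0, 113.0], [250.0, 125.0], [125.0, 183.0], [277.0, 202.0], [124.0, 208.0], [275.0, 227.0]] top [[220.0, 120.0], [239.0, 194.0], [214.0, 103.0], [244.0, 220.0], [214.0, 106.0], [244.0, 221.0]]
```

View pics/a8.png

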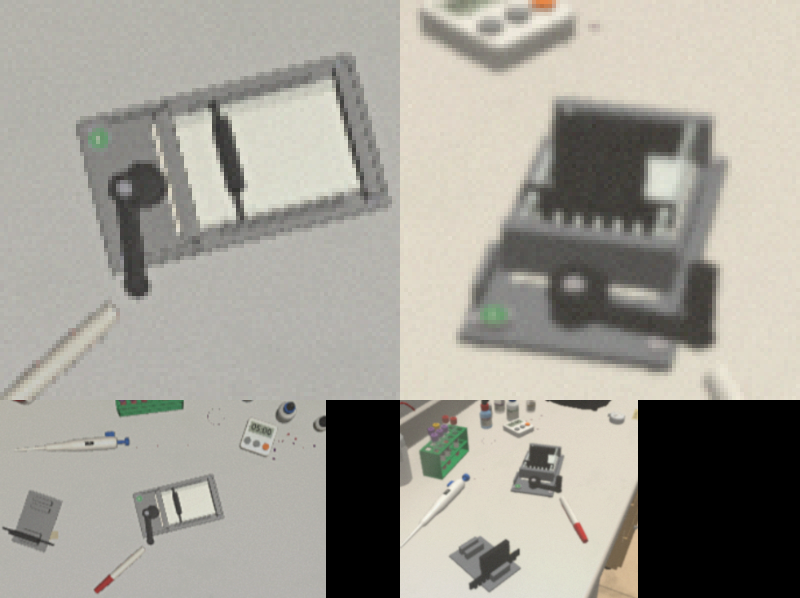

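The final view shows everything as asked. The comb's bar top in the side crop runs from (555,112) to (645,125), against (555,113) to (650,125) predicted for a fully seated comb. In the top crop the shoulder ends are within about 3 px (about 2 mm) of prediction. The lever is fully round, the gate is against the tray, and the other items are undisturbed. The arm is clear, so I'm handing in.

```bash
python3 -c "
from rig import *
print(sense()['clock'],sign_off())"
```

```text
the job is handed in; nothing more can be done
25.625 None
```

I set up the gel caster as asked and handed the job in at 25.6 s of the 59 s allowed. The hand-in reports no verdict.

- **Tray:** it lies on the bed between the ribs. The first lowering caught on a rib because the tool had tilted slightly and put the tray about 3.6 mm off. I lifted, shifted it and lowered again, and it then went down to bed height.
- **Cam lever:** I swung it round to its end stop, at about 1.47 rad measured, where it pushed back with about 28 N. The picture shows the gate against the tray.
- **Narrow comb:** it stands across the tray in its slots. The gripper's measured heights put both shoulders at or below the nominal seat, about 12.0 and 10.7 mm against 12 mm, with a light 2.7 N contact. After release, the final pictures agreed with a seated, upright comb to within about 2 mm.
- **Other items:** the wide comb, timer, pipette and marker are where they were.

**Checks that disagreed:** before I lowered the comb, the side picture suggested the slots were up to 4 mm nearer the gate than my estimate, so I aimed about 1 mm that way. The comb then went in without resistance. I did not press it down after release. The tool's tilt had also grown to about 3° by the end.

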